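# Set the dust-extraction selector to the wide duct and start it

## Task

The green dust-extraction drum on the bench has a rotary selector with an upright tab, and three duct stubs of different widths. Push the tab round until the pointer points at the middle of the widest duct; after that, press the small start button on the switch box all the way down and let it go. Leave the big stop button unpressed, and do not shift or pick up any of the loose things lying about.

Things in the scene. Friction and masses are not known exactly. Their poses are not given: they have to be found in the camera images.
- drum: fixed round green steel drum, 320 mm across and 45 mm tall, standing on the bench; origin at the centre of its underside, its z up. The selector turns about its vertical centre line. Its yaw varies.
- axis (a point): point on the selector's axis of rotation, at the height of the selector disc's flat top (70 mm above the bench). The selector is a bare aluminium disc 120 mm across; at its centre a hub 28 mm across stands 10 mm above the disc.
- selector (a joint): angle of the selector, rad, growing anticlockwise seen from above; 0 when the tab and pointer lie along the drum's own -x, away from all ducts. It turns either way from -6.28 to 6.28, has no spring or clicks and stays where it is left; turning it takes about 0.1 N m (2 N at the tab).
- tab (a point): middle of the tab's top edge, 48 mm from the axis, 112 mm above the bench. The tab is an upright radial aluminium plate 8 mm thick on the selector disc, on the pointer side only: from 23 to 73 mm from the axis, from the disc's top (70 mm above the bench) up to 112 mm. Push either broad side of it, round the axis.
- aim (a point): imaginary point that turns with the selector: 110 mm out from the axis straight along the tab and pointer, 61 mm above the bench. The pointer points at a duct when this point is over the duct's centre. The flat pointer nose below the tab ends 88 mm from the axis, below the disc's top.
- duct_wide: widest of three short round steel duct stubs standing fixed on the drum, each 16 mm tall (tops 61 mm above the bench): 76 mm across. Origin at the centre of its underside, 110 mm from the axis. The three ducts stand at three places, one at the drum's own +x and one 75 degrees either side of it; which duct is at which place varies.
- duct_middle: the duct stub 58 mm across, otherwise the same
- duct_narrow: the duct stub 42 mm across, otherwise the same
- switch_box: fixed grey switch box 135 x 80 x 45 mm, on the left or the right of the drum; origin at the centre of its underside, its x along its length. The start button is towards its own -x end, the stop button towards its +x end, 66 mm apart.
- start (a joint): start button: small round grey push button 26 mm across; 0 when up, 0.006 m when fully down; a spring pushes it back up, about 5 N when fully down
- start_top (a point): centre of the top of the start button, 67 mm above the bench when up; press straight down
- stop (a joint): stop button: big round grey push button 44 mm across; 0 when up, 0.006 m when fully down; leave it alone
- stop_top (a point): centre of the top of the stop button
- glue: bystander: white glue bottle, upright, 60 mm across, 150 mm tall; leave it where it is
- offcut: bystander: loose wood offcut 50 x 35 x 20 mm lying on the drum, towards its front edge, clear of the selector disc; leave it where it is
- door_knob: bystander: loose turned wooden cabinet knob, 32 mm across, 27 mm tall, standing on the drum towards its front edge; leave it where it is
- jar: bystander: screw jar 72 mm across, 85 mm tall, beside the far part of the drum; leave it where it is
- glass_tile: bystander: amber glass block 80 x 60 x 12 mm; leave it where it is
- screwdriver: bystander: screwdriver lying to the right; leave it where it is
Mind the look-alikes: they are no part of the job. Leave any orange or pink look-alike of the switch_box alone.

How it is judged:
On the way, in this order (a step that is already met when the one before it is completed fails the run):
1. the selector rests pointing at the widest duct, start button still up (horizontal distance between aim and duct_wide below 0.015 m and value of joint start below 0.002 m and velocity of joint selector between -0.15 and 0.15 rad/s), for 0.2 s.
2. the start button is pressed down (horizontal distance between aim and duct_wide below 0.015 m and value of joint start above 0.0045 m), for 0.05 s.
At the end, for the whole second after the job is handed in: The selector rests with its pointer aimed at the widest duct (the point 110 mm out along the pointer within 15 mm of the duct's centre, about 8 degrees), the start button has been pressed at least 4.5 of its 6 mm after that and is up again, and the stop button was never pressed (horizontal distance between aim and duct_wide below 0.015 m and value of joint each of start, stop below 0.002 m and velocity of joint selector between -0.05 and 0.05 rad/s); the robot touches nothing.
It fails at once if start pressed while the selector does not point at the widest duct (value of joint start above 0.003 m and not (horizontal distance between aim and duct_wide below 0.015 m)).
It fails at once if stop button pressed (value of joint stop above 0.003 m).
It fails at once if a loose thing shifted or lifted more than 25 mm (distance of any of glue, offcut, door_knob, jar, glass_tile, screwdriver from where it was at the start of the episode above 0.025 m).
It also fails if it takes over 50 s, if anything falls off the work surface, if the arm or the gripper's body presses on something with over 40 N, if the wrist force passes 120 N, or if a joint passes its speed limit or range.

## Robot

A 7-joint arm with a two-finger parallel gripper is mounted at the origin on the work surface. World frame = base frame: x ahead of the robot, y to its left, z up, the work surface at z = 0. Lengths are in m, angles in rad, forces in N, time in s.
With the tool pointing down it reaches from about 0.425 to 0.95 m from the base axis. Payload 16.7 kg.
Tool frame: the origin (TCP) lies at the very end of the fingers, on their centre line; the grasp point (between the pads) lies 19 mm behind it; z points along the fingers, y is the line along which they close (so a half turn about z gives the same grasp; the last joint's range is limited). The gripper opens to 94 mm and grips with 3 to 60 N. Pads are 16 mm wide; open, the fingers measure 119 mm over their backs; the gripper's body (75 mm by 177 mm) begins 78 mm behind the grasp point.
Start: joints at [1.107, 0.426, 0.074, 1.606, -0.034, 1.111, -0.067], TCP at [0.209, -0.642, 0.205] pointing down, gripper open.
Joint ranges: [-2.85, 2.85], [-0.5, 2.14], [-1.23, 1.37], [0.21, 2.46], [-1.02, 4.16], [0.16, 2.05], [-2.73, 2.73]. Speed limits (rad/s): [1.89, 1.89, 2.39, 2.39, 3.01, 3.01, 3.01].

## Interface

Orientations are given as a unit quaternion [x, y, z, w].
In Python, from cell import bot gives the robot as it stands.
- The arm moves only by the shell command python3 -m creep 'ROWS'. ROWS is JSON, a list that holds one entry, the list of rows, each a list of 7 numbers: the shift along the world's x, y, z in mm, then the turn, a rotation vector about the world's x, y, z in degrees, then the opening, from 0 (shut) to 1 (fully open). In form: [[[tx, ty, tz, ax, ay, az, jaw], ...]]. A call has 1 to 20 rows; each row is the pose to reach, as a shift and turn from the pose commanded when the call began; what a row does not reach only later rows make up. A row lasts 1/8 s, in which the tool goes at most 62.5 mm and 10.7 degrees, less where a joint would pass 70% of its speed; a pose out of reach is approached as far as the arm can. A call with a gripper value outside its range is refused whole. The fingers move at their own pace and stop on an object; the grip force is fixed at half the most. Time passes only in rows, so rows that repeat a pose let the fingers close. It gives the time, the measured TCP pose, the force, the opening and the grip force at its end, in the units of the state.
- bot.get_obs(): the state, without advancing time (a new reading comes with each control period).
- bot.get_image(name): name is "scene" or "top" or "wrist"; returns a dict with "pixels" (480x640x3 uint8, red, green, blue), "range_z" (480x640 float32, m along the optical axis (not along the pixel's ray), 0 where there is no reading), "mtx" (3x3 intrinsics, pixels), "rvec" (rotation vector, rad) and "tvec" (3), from world to camera coordinates, as OpenCV has them. Camera axes: x right, y down, z forward; pixel columns grow to the right and rows downward; lengths in m; the calibration is good to about 2 mm. The wrist camera is an equidistant fisheye: a pixel r from the principal point sees the ray r / f radians off the axis. A picture is of the moment at which its call begins.
- bot.job_done(): hands the job in; it is judged then, once.
Trained networks look in the newest picture that a camera, given by its name, has taken for a name from the list of things; names that differ only in an ending like _2 or _b are one class to them, and where a whole thing is asked for, a point or a joint stands for the part that bears it (a point fixed in the world has none). Each returns a list of dicts, best first, with "conf" (0 to 1); they miss things now and then, are a little off and sometimes report something else, mostly with a low value. They report only what shows in the picture. A call takes as long as a camera call. They do not tell look-alikes from the thing itself.
- bot.find_in(camera, target): "point" ([x, y, z] in m, in the coordinates of the camera as it stood for that picture, good to about 4 mm: the middle of the surface that is visible of it).
- bot.masks_of(camera, target): "pixels" (480x640 bool, what is visible of it).
- bot.spot_point(camera, target): "point" ([x, y, z] in m, in the coordinates of the camera as it stood for that picture, good to about 4 mm: a listed point, or the origin of a listed thing).
The state is a dict: "t": time; "joint_positions": joint angles; "qvel": joint speeds; "tau": joint torques, N m; "position": TCP position; "orientation": TCP orientation; "ft_force": force on the tool from outside, world axes, zero at the start; "wrist_torque": the same for the moment, N m; "width": finger opening in m; "grasp_force": force on a finger pad.
Only numpy, scipy, OpenCV 4.12 (cv2) and the standard library are available. Lean on these libraries where they do the work, as an engineer would, in place of code of your own. Each camera call takes 0.05 s, during which the arm holds its last target. There are 200 camera calls.

## Working session

There is one attempt and no reset: what is moved stays moved. The work goes in short steps, Python scripts to look and compute and a shell command to move; the robot and the scene stay as the last step left them, time stands still between calls to the robot, and variables do not carry over. Pictures are saved under pics/ and viewed, at most 10 in all, crops included, and the job is handed in when it is done.

```bash
mkdir -p pics; cat > h.py <<'E'
import numpy as np, cv2
from cell import bot
def w(im,p):
    R=cv2.Rodrigues(np.array(im["rvec"],float))[0]
    return R.T@(np.array(p,float)-np.array(im["tvec"],float).ravel())
def px(im,P):
    return cv2.projectPoints(np.array([P],float),np.array(im["rvec"],float),np.array(im["tvec"],float),np.array(im["mtx"],float),None)[0].ravel()
def save(im,n): cv2.imwrite("pics/"+n,im["pixels"][:,:,::-1])
E
python3 - <<'E'
from h import *
for c in ["top","scene"]:
    im=bot.get_image(c); save(im,c+"0.png")
    for f,ts in ((bot.spot_point,["drum","axis","tab","aim","duct_wide","duct_middle","duct_narrow","switch_box","start_top","stop_top"]),(bot.find_in,["glue","offcut","door_knob","jar","glass_tile","screwdriver"])):
        for t in ts:
            for d in f(c,t)[:3]:
                P=w(im,d["point"]); print(c,t,round(d["conf"],2),P.round(3),px(im,P).round() )
print(bot.get_obs())
E
```

```text
top drum 0.63 [0.537 0.025 0.001] [312. 226.]
top axis 0.83 [0.54  0.027 0.072] [311. 220.]
top tab 0.65 [0.499 0.002 0.115] [320. 230.]
top aim 0.91 [ 0.442 -0.03   0.062] [330. 252.]
top duct_wide 0.76 [0.525 0.128 0.046] [279. 226.]
top duct_wide 0.29 [0.644 0.067 0.046] [299. 189.]
top duct_middle 0.73 [ 0.607 -0.06   0.045] [340. 201.]
top duct_narrow 0.63 [0.494 0.001 0.111] [320. 232.]
top duct_narrow 0.59 [0.474 0.332 0.   ] [214. 245.]
top duct_narrow 0.48 [0.641 0.067 0.046] [299. 190.]
top switch_box 0.87 [0.281 0.35  0.006] [205. 307.]
top switch_box 0.85 [0.406 0.501 0.002] [159. 266.]
top switch_box 0.68 [0.478 0.333 0.001] [214. 243.]
top start_top 0.61 [0.373 0.514 0.071] [146. 273.]
top start_top 0.57 [0.448 0.338 0.07 ] [207. 249.]
top start_top 0.51 [0.251 0.352 0.066] [199. 315.]
top stop_top 0.71 [0.321 0.346 0.069] [202. 291.]
top stop_top 0.46 [0.512 0.34  0.074] [208. 227.]
top stop_top 0.45 [0.439 0.496 0.066] [155. 251.]
top glue 0.56 [ 0.47  -0.347  0.093] [438. 242.]
top offcut 0.51 [0.411 0.025 0.062] [312. 262.]
top door_knob 0.64 [0.413 0.023 0.062] [31
[... 1481 characters left out ...]
47346,  0.42609614,  0.0738679 ,  1.60601576, -0.03408391,
        1.11074291, -0.06709007]), 'qvel': array([-4.64271988e-04,  5.08060553e-04, -9.91325326e-05,  2.20139121e-03,
       -8.88872821e-04, -9.17046034e-04,  1.89859724e-04]), 'tau': array([-3.11070626e-04, -9.35523391e+01,  3.66280451e+00, -4.54541767e+01,
       -4.91158746e-02,  1.31315741e-02,  3.62492040e-05]), 'position': array([ 0.2090019 , -0.64180048,  0.20546145]), 'orientation': array([ 9.87637322e-01,  1.56756246e-01,  1.45657501e-05, -5.69889159e-06]), 'ft_force': array([0.44898433, 0.92596627, 0.11185966]), 'wrist_torque': array([-0.00220302,  0.01172779, -0.01732988]), 'grasp_force': 0.0, 'width': 0.0937566338763941}
```

```bash
python3 - <<'E'
import cv2,numpy as np
a=cv2.imread("pics/top0.png")[165:335,120:380]
b=cv2.imread("pics/scene0.png")[180:420,220:560]
cv2.imwrite("pics/c1.png",cv2.resize(a,None,fx=3,fy=3,interpolation=3)); cv2.imwrite("pics/c2.png",cv2.resize(b,None,fx=2.3,fy=2.3,interpolation=3))
E
```

```text
(no output)
```

View pics/c1.png

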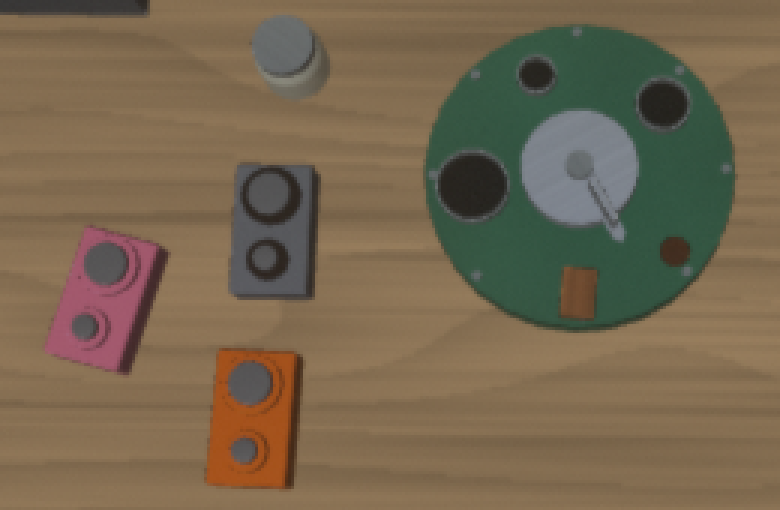

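View pics/c2.png

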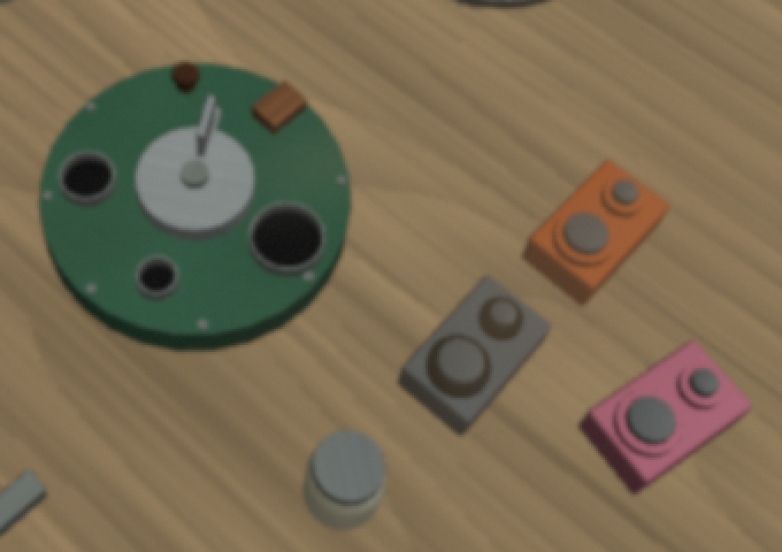

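Candidates for the start button in the top image are grey box (207,249), orange (199,315) and pink (146,273). I choose the grey one at about (0.448, 0.339). The crops show the wide duct at crop px (472,185), at about 99° from the axis. The tab is at about 210°, so I'll push it clockwise by about 111°.

```bash
python3 -m creep '[[[302,620,-40,0,0,102,0],[302,620,-40,0,0,102,0],[302,620,-40,0,0,102,0],[302,620,-40,0,0,102,0],[302,620,-40,0,0,102,0],[302,620,-40,0,0,102,0],[302,620,-40,0,0,102,0],[302,620,-40,0,0,102,0],[302,620,-40,0,0,102,0],[302,620,-40,0,0,102,0],[302,620,-40,0,0,102,0],[302,620,-40,0,0,102,0],[302,620,-40,0,0,102,0],[302,620,-40,0,0,102,0],[302,620,-40,0,0,102,0],[302,620,-40,0,0,102,0]]]'
python3 - <<'E'
from h import *
im=bot.get_image("wrist"); save(im,"w1.png")
o=bot.get_obs(); print(o["t"],o["position"],o["orientation"],o["joint_positions"].round(2))
for t in ["axis","tab","aim","duct_wide"]:
    for d in bot.spot_point("wrist",t)[:2]: print(t,round(d["conf"],2),w(im,d["point"]).round(3))
E
```

```text
t: 3.7
position: [0.5108, -0.0225, 0.1656]
orientation: [0.5, 0.866, -0.0, 0.0]
ft_force: [0.2, 0.3, 0.1]
width: 0.0002
grasp_force: 0.0
3.75 [ 0.51085736 -0.02236042  0.16556396] [ 5.00143861e-01  8.65942322e-01 -7.71785849e-05  8.05807122e-05] [ 0.43  0.25 -0.58  1.98  0.17  0.95  0.28]
axis 0.98 [0.54  0.023 0.07 ]
axis 0.37 [ 0.502 -0.     0.112]
tab 0.69 [ 0.5   -0.002  0.112]
```

View pics/w1.png

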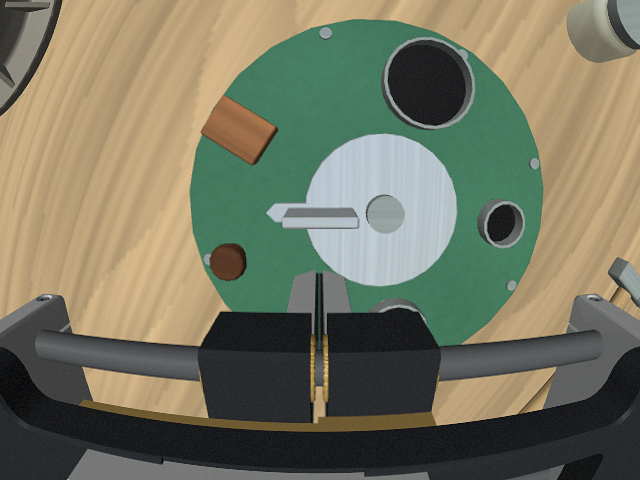

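The wrist view shows the tab at (320,218) and the fingertips clear beside it at (320,275), with the wide duct at (428,83). Next I work out the arc.

```bash
python3 - <<'E'
import numpy as np
for th in list(range(230,115,-8))+[115,112]:
    a=np.radians(th); print(th,np.round([540+55*np.cos(a)-510.5,23.5+55*np.sin(a)+22,th-12.6-210],0))
E
```

```text
230 [-6.  3.  7.]
222 [-11.   9.  -1.]
214 [-16.  15.  -9.]
206 [-20.  21. -17.]
198 [-23.  29. -25.]
190 [-25.  36. -33.]
182 [-25.  44. -41.]
174 [-25.  51. -49.]
166 [-24.  59. -57.]
158 [-21.  66. -65.]
150 [-18.  73. -73.]
142 [-14.  79. -81.]
134 [ -9.  85. -89.]
126 [ -3.  90. -97.]
118 [   4.   94. -105.]
115 [   6.   95. -108.]
112 [   9.   96. -111.]
```

```bash
python3 -m creep '[[[0,0,-50,0,0,0,0],[0,0,-84,0,0,0,0],[0,0,-84,0,0,0,0],[-6,3,-84,0,0,0,0],[-11,9,-84,0,0,-1,0],[-16,15,-84,0,0,-9,0],[-20,21,-84,0,0,-17,0],[-23,29,-84,0,0,-25,0],[-25,36,-84,0,0,-33,0],[-25,44,-84,0,0,-41,0],[-25,51,-84,0,0,-49,0],[-24,59,-84,0,0,-57,0],[-21,66,-84,0,0,-65,0],[-18,73,-84,0,0,-73,0],[-14,79,-84,0,0,-81,0],[-9,85,-84,0,0,-89,0],[-3,90,-84,0,0,-97,0],[1,92,-84,0,0,-101,0],[4,94,-84,0,0,-105,0],[4,94,-84,0,0,-105,0]]]'
python3 - <<'E'
from h import *
im=bot.get_image("wrist"); save(im,"w2.png")
print(bot.get_obs()["joint_positions"].round(2))
for c in ["wrist","top","scene"]:
  if c!="wrist": im=bot.get_image(c)
  for t in ["axis","tab","aim","duct_wide"]:
    for d in bot.spot_point(c,t)[:1]: print(c,t,round(d["conf"],2),w(im,d["point"]).round(3))
E
```

```text
t: 6.45
position: [0.5151, 0.0728, 0.0824]
orientation: [0.991, 0.131, 0.001, -0.0]
ft_force: [0.1, 0.4, -0.1]
width: 0.0005
grasp_force: 0.2
[-0.08  0.34 -0.21  2.05  0.1   0.76 -1.67]
wrist axis 0.62 [0.542 0.022 0.066]
wrist tab 0.85 [0.533 0.07  0.114]
wrist duct_wide 0.85 [0.521 0.13  0.045]
top duct_wide 0.39 [0.523 0.131 0.044]
scene axis 0.81 [0.545 0.019 0.073]
scene tab 0.58 [0.533 0.072 0.112]
scene aim 0.68 [0.516 0.128 0.062]
scene duct_wide 0.67 [0.523 0.137 0.04 ]
```

View pics/w2.png

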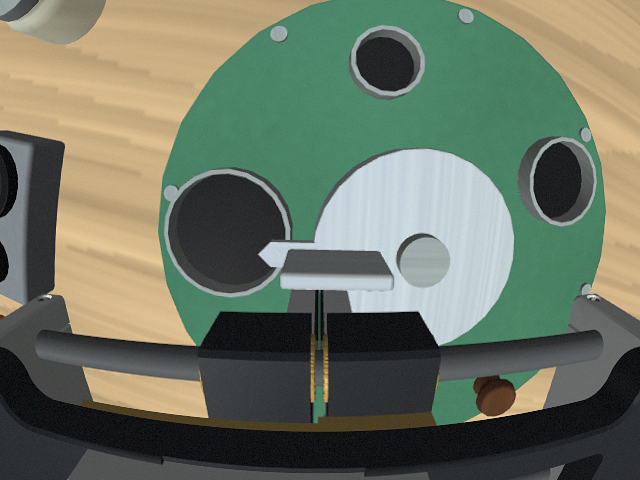

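```bash
cat >> h.py <<'E'
def fish(im,u,v,z):
    K=np.array(im["mtx"],float); x=(u-K[0,2])/K[0,0]; y=(v-K[1,2])/K[1,1]; r=np.hypot(x,y)+1e-9
    d=np.array([x/r*np.sin(r),y/r*np.sin(r),np.cos(r)])
    R=cv2.Rodrigues(np.array(im["rvec"],float))[0]; o=-R.T@np.array(im["tvec"],float).ravel(); d=R.T@d
    return o+d*(z-o[2])/d[2]
E
python3 - <<'E'
from h import *
im=bot.get_image("wrist"); K=np.array(im["mtx"]); print(K)
rz=im["range_z"]
def P(u,v):
    z=rz[v,u]; x=(u-K[0,2])/K[0,0]; y=(v-K[1,2])/K[1,1]; r=np.hypot(x,y)
    s=np.tan(r)/r*z; return w(im,[x*s,y*s,z])
for n,u,v in (("nose",268,255),("nose2",272,248),("hub",424,260),("rim",170,232)): print(n,P(u,v).round(4))
print("duct centre",fish(im,229,232,.061),"hub",fish(im,424,260,.08),"nose",fish(im,260,255,P(268,255)[2]))
# duct rim circle from mask + depth at z~0.061
m=bot.masks_of("wrist","duct_wide")[0]["pixels"]; vs,us=np.nonzero(m)
Q=np.array([P(u,v) for u,v in zip(us,vs)]); Q=Q[(abs(Q[:,2]-.061)<.004)]; 
A=np.c_[2*Q[:,:2],np.ones(len(Q))]; s=np.linalg.lstsq(A,(Q[:,:2]**2).sum(1),rcond=None)[0]; print("fit",s[:2],np.sqrt(s[2]+s[:2]@s[:2]),len(Q))
E
```

```text
[[371.64829954   0.         318.82010753]
 [  0.         371.64829954 240.55790325]
 [  0.           0.           1.        ]]
nose [0.5215 0.1029 0.07  ]
nose2 [0.5259 0.1017 0.07  ]
hub [0.5431 0.0238 0.0808]
rim [0.5147 0.1651 0.0553]
duct centre [0.5258542  0.12805259 0.061     ] hub [0.54294094 0.02354804 0.08      ] nose [0.52037662 0.10713889 0.07002774]
fit [0.52378131 0.13089275] 0.035933901963092194 2083
```

The nose is at 105° and the duct at 99.9°, so I push about 5.5° further, back off and rise.

```bash
python3 -m creep '[[[2,1,0,0,0,-2,0],[4,2,0,0,0,-4,0],[5,2,0,0,0,-5,0],[5,2,0,0,0,-5,0],[2,1,0,0,0,-5,0],[-8,-4,0,0,0,-5,0],[-8,-4,0,0,0,-5,0],[-8,-4,40,0,0,-5,0],[-8,-4,90,0,0,-5,0],[-8,-4,90,0,0,-5,0]]]'
python3 - <<'E'
from h import *
im=bot.get_image("wrist"); save(im,"w3.png")
K=np.array(im["mtx"]); rz=im["range_z"]
def P(u,v):
    z=rz[v,u]; x=(u-K[0,2])/K[0,0]; y=(v-K[1,2])/K[1,1]; r=np.hypot(x,y)
    s=np.tan(r)/r*z; return w(im,[x*s,y*s,z])
m=bot.masks_of("wrist","duct_wide")[0]["pixels"]; vs,us=np.nonzero(m)
Q=np.array([P(u,v) for u,v in zip(us,vs)]); Q=Q[(abs(Q[:,2]-.061)<.004)]
A=np.c_[2*Q[:,:2],np.ones(len(Q))]; s=np.linalg.lstsq(A,(Q[:,:2]**2).sum(1),rcond=None)[0]; print("fit",s[:2])
# tab top & hub from depth
G=np.array([P(u,v) for v in range(0,300) for u in range(640) if rz[v,u]>0])
near=np.hypot(G[:,0]-.542,G[:,1]-.0237)
T=G[(abs(G[:,2]-.112)<.003)&(near<.08)]; H=G[(abs(G[:,2]-.08)<.003)&(near<.018)]
t=T[:,:2].mean(0);h=H[:,:2].mean(0);print("tab",t,len(T),"hub",h,len(H))
for a in (t-h,s[:2]-h): print(np.degrees(np.arctan2(a[1],a[0])))
for t in ["start_top","stop_top"]:
    for d in bot.spot_point("wrist",t)[:3]: print(t,round(d["conf"],2),w(im,d["point"]).round(3))
E
```

```text
t: 8.55
position: [0.509, 0.0686, 0.175]
orientation: [0.996, 0.087, 0.003, -0.0]
ft_force: [0.2, -0.3, 0.1]
width: 0.0005
grasp_force: 0.0
fit [0.52355135 0.13098905]
tab [0.53483041 0.07033733] 891 hub [0.54179601 0.02317928] 1051
98.40226651358802
99.6051687511274
start_top 0.95 [0.448 0.337 0.071]
```

View pics/w3.png

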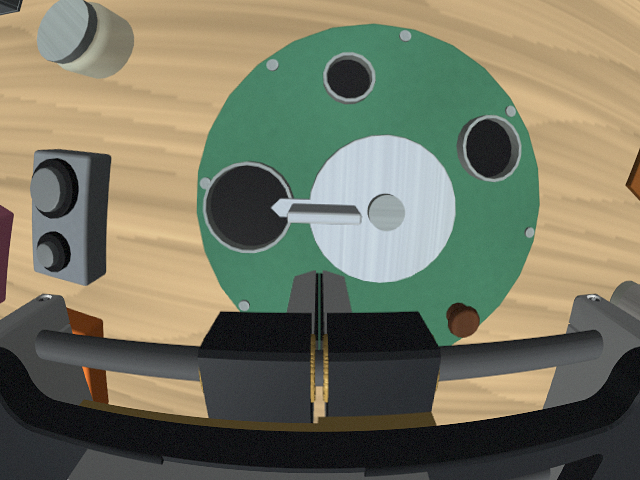

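The selector is within about 1° of the duct centre: nose at (275,208), duct at (247,207). Now I move above the grey start button.

```bash
python3 -m creep '[[[-61,269,-20,0,0,0,0],[-61,269,-20,0,0,0,0],[-61,269,-20,0,0,0,0],[-61,269,-20,0,0,0,0],[-61,269,-20,0,0,0,0],[-61,269,-20,0,0,0,0],[-61,269,-70,0,0,0,0],[-61,269,-70,0,0,0,0]]]'
python3 - <<'E'
from h import *
for c in ["wrist","scene","top"]:
  im=bot.get_image(c)
  if c=="wrist": save(im,"w4.png")
  for t in ["start_top","stop_top"]:
    for d in bot.spot_point(c,t)[:3]: print(c,t,round(d["conf"],2),w(im,d["point"]).round(3))
E
```

```text
t: 9.75
position: [0.4444, 0.3345, 0.0984]
orientation: [0.996, 0.087, -0.003, 0.002]
ft_force: [-0.3, -0.7, -0.5]
width: 0.0003
grasp_force: 0.0
wrist start_top 0.95 [0.376 0.513 0.067]
wrist start_top 0.77 [0.447 0.337 0.068]
wrist stop_top 0.89 [0.438 0.493 0.064]
wrist stop_top 0.59 [0.514 0.335 0.067]
wrist stop_top 0.41 [0.523 0.13  0.043]
scene start_top 0.59 [0.445 0.341 0.068]
scene start_top 0.59 [0.376 0.514 0.066]
scene start_top 0.52 [0.642 0.069 0.047]
scene stop_top 0.68 [0.438 0.493 0.065]
scene stop_top 0.66 [0.515 0.338 0.071]
top start_top 0.53 [0.253 0.35  0.067]
top start_top 0.4 [0.372 0.512 0.069]
top stop_top 0.74 [0.319 0.345 0.069]
top stop_top 0.56 [0.437 0.496 0.068]
top stop_top 0.26 [ 0.608 -0.058  0.046]
```

View pics/w4.png

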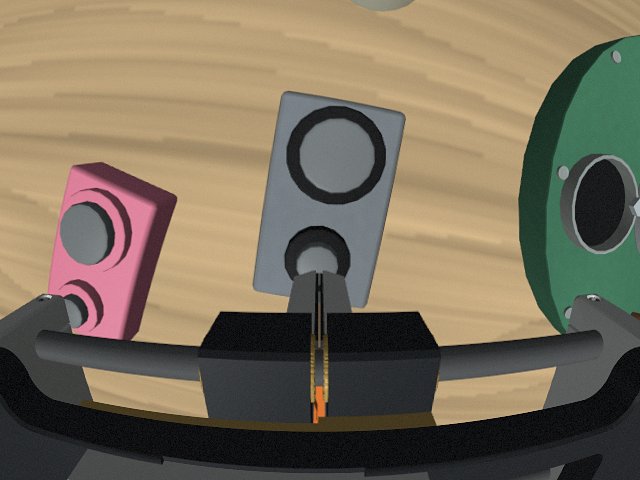

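The fingertip at (320,272) is just above the grey box's small button, with the stop button well clear at (337,150). I press in steps.

```bash
python3 -m creep '[[[2,1,-20,0,0,0,0],[2,1,-28,0,0,0,0],[2,1,-34,0,0,0,0],[2,1,-38,0,0,0,0],[2,1,-38,0,0,0,0]]]'
```

```text
t: 10.82
position: [0.4478, 0.3381, 0.0633]
orientation: [0.996, 0.087, -0.0, 0.0]
ft_force: [-2.4, -1.5, 3.5]
width: 0.0004
grasp_force: 1.8
```

```bash
python3 -m creep '[[[0,0,-2,0,0,0,0],[0,0,-3,0,0,0,0],[0,0,-3,0,0,0,0],[0,0,-3,0,0,0,0]]]'
```

```text
t: 11.32
position: [0.4481, 0.3383, 0.0611]
orientation: [0.996, 0.087, 0.0, -0.0]
ft_force: [-4.8, -2.4, 13.2]
width: 0.0006
grasp_force: 6.5
```

The force has risen past the spring's 5 N to 13 N, so the button has bottomed out. Release and rise.

```bash
python3 -m creep '[[[0,0,5,0,0,0,0],[0,0,40,0,0,0,0],[0,0,100,0,0,0,0],[0,0,100,0,0,0,0],[0,0,100,0,0,0,0],[0,0,100,0,0,0,0]]]'
python3 - <<'E'
from h import *
im=bot.get_image("wrist"); save(im,"w5.png")
K=np.array(im["mtx"]); rz=im["range_z"]
def P(u,v):
    z=rz[v,u]; x=(u-K[0,2])/K[0,0]; y=(v-K[1,2])/K[1,1]; r=np.hypot(x,y)+1e-9
    s=np.tan(r)/r*z; return w(im,[x*s,y*s,z])
G=np.array([P(u,v) for v in range(300) for u in range(640) if rz[v,u]>0])
for n,c,r in (("start",(.448,.338),.01),("stop",(.514,.338),.015)):
    g=G[np.hypot(G[:,0]-c[0],G[:,1]-c[1])<r]; print(n,len(g),np.median(g[:,2]) if len(g) else None)
E
```

```text
t: 12.08
position: [0.4475, 0.3377, 0.1593]
orientation: [0.996, 0.087, -0.001, 0.0]
ft_force: [-0.8, -0.2, 0.3]
width: 0.0
grasp_force: 0.0
start 1044 0.068018973601254
stop 1323 0.06706705771899799
```

View pics/w5.png

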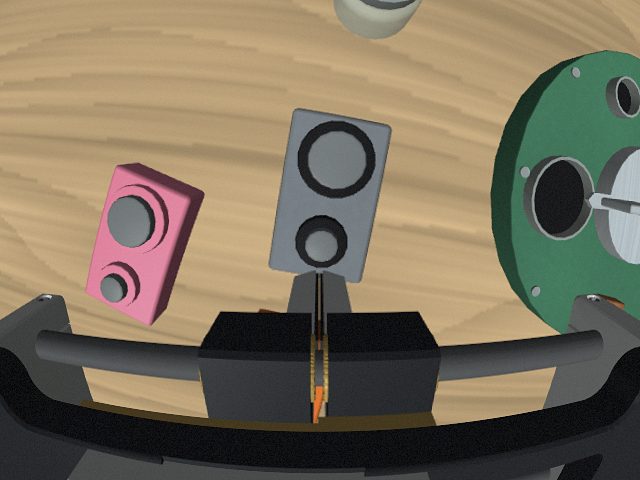

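The start button is up again at (321,244), and the pointer at (595,200) still aims at the wide duct (561,197). I'm handing the job in.

```bash
python3 -c "
from cell import bot
print(bot.job_done())"
```

```text
the job is handed in; nothing more can be done
None
```

The job is handed in (no verdict came back): by my last measurements the selector was about 1° off the widest duct's centre, the start button had been pressed fully down and was up again, the stop button was untouched, and the arm touched no loose thing.

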